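# Hold a brush block in the drilling jig

### The job

Put the wooden brush block with the rounded corners on the drilling jig, pilot holes still up, its straight long edge flush along the fence and its end up against the stop block. Then hold it there with one steady slanting push, about 15 N down onto the jig's board and about 15 N towards the fence, and finish while still pushing: do not let go. Leave the offcut, spool, tin and brush alone.

Things in the scene. Friction and masses are not known exactly. Their poses are not given: they have to be found in the camera images.
- block: Loose wooden brush block, 50 (x) x 130 (y) x 32 mm (z), 0.1 to 0.21 kg. Origin: centre of underside; z up. Long edge at +x straight over all 130 mm, ends square to it; the two corners at -x are rounded (24 mm radius), leaving 82 mm straight. Two rows of six dark pilot holes on top. Starts flat on the bench, holes up; can be gripped across its 50 mm width at mid-length.
- block_corner (a point): Point on the block: lower corner where the straight edge meets its +y end, at (25, 65, 0) mm in the block's frame. When seated it coincides with jig_corner.
- jig: Drilling jig fixed on the bench, 170 (x) x 230 (y) mm board, top 18 mm above the bench. Origin: centre of its underside; x points to the fence, y along the fence towards the stop, z up. Seated, the block has the jig's yaw (within 3 degrees) and its origin lies at (25, -5, 18) mm in the jig's frame.
- jig_corner (a point): Inner corner of the jig at the board's top, where the fence's face plane and the stop's face plane meet: (50, 60, 18) mm in the jig's frame, same axes as the jig.
- bed: The jig's waxed, slippery plywood board (friction about 0.25) on which the block must lie, top face 18 mm above the bench. Same origin and axes as the jig.
- fence: Low rigid polished aluminium bar (friction about 0.25) on the board along its +x side, 22 x 200 mm and 12 mm high (top 30 mm above the bench); its face towards -x is the plane x = 50 mm of the jig's frame, so 20 mm of the block stands above it. Same origin and axes as the jig.
- stop: Small rigid polished steel stop block on the board, 36 x 22 mm, 12 mm high, against the fence near its +y end; its face towards -y is the plane y = 60 mm of the jig's frame. Same origin and axes as the jig.
- offcut: Loose plain rectangular wooden offcut, 40 x 90 x 30 mm, square corners, no holes. Origin: centre of underside. Not to be moved; it and the block swap places from run to run.
- spool: Loose spool of wire, black flanges, 90 mm diameter, 70 mm high, standing upright. Origin: centre of underside. Leave alone.
- tin: Loose can with a paper label, 72 mm diameter, 100 mm high, standing. Origin: centre of underside. Leave alone.
- brush: Loose finished hand brush lying bristles down, handle to its -x, about 240 x 50 mm, 70 mm high. Leave alone.
There are look-alikes about, which are no part of the job. Leave any purple or turquoise look-alike of the block alone.

How it is judged (in metres and radians):
On the way:
1. the block is lifted off the bench (height (world z) of block above 0.022 m), for 0.1 s.
At the end, for the whole second after the job is handed in: Through the last second the block lies still and flat on the board, holes up, within 4 mm of the fence, 5 mm of the stop and 0.06 rad, while the fingers keep pushing it: 5 to 60 N between block and board, 4 to 60 N between block and fence (x of block_corner in the frame of jig_corner between -0.004 and 0.004 m and y of block_corner in the frame of jig_corner between -0.005 and 0.005 m and z of block_corner in the frame of jig_corner between -0.004 and 0.004 m and angle between the y axis of block and the y axis of jig, either way round below 0.06 rad and angle between block's own z axis and vertical below 0.06 rad and contact force between block and bed between 5 and 60 N and contact force between block and fence between 4 and 60 N and contact force between block and the fingers above 3 N and linear speed of block below 0.01 m/s); the arm keeps its last pose, push and grip.
It fails at once if the offcut is disturbed (moved over 20 mm) (distance of offcut from where it was at the start of the episode above 0.02 m).
It fails at once if the spool is disturbed (moved over 20 mm) (distance of spool from where it was at the start of the episode above 0.02 m).
It fails at once if the tin is disturbed (moved over 20 mm) (distance of tin from where it was at the start of the episode above 0.02 m).
It fails at once if the brush is disturbed (moved over 20 mm) (distance of brush from where it was at the start of the episode above 0.02 m).
It also fails if it takes over 45 s, if anything falls off the work surface, if the arm or the gripper's body presses on something with over 40 N, if the wrist force passes 120 N, or if a joint passes its speed limit or range.

### The arm

A 6-joint arm with a two-finger parallel gripper is mounted at the origin on the work surface. World frame = base frame: x ahead of the robot, y to its left, z up, the work surface at z = 0. Lengths are in m, angles in degrees, forces in N, time in s.
With the tool pointing down it reaches from about 0.4 to 0.825 m from the base axis. Payload 7 kg.
Tool frame: the origin (TCP) lies midway between the tips of the shut fingers; the grasp point (between the pads) lies 19 mm behind it; z points along the fingers, y is the line along which they close (so a half turn about z gives the same grasp; the last joint's range is limited). The gripper opens to 88 mm and grips with 3 to 60 N. Pads are 19 mm wide; open, the fingers measure 130 mm over their backs; the gripper's body (78 mm by 193 mm) begins 47 mm behind the grasp point.
Start: joints at [90.017, 20.546, 0.682, 0, -70.136, -16.507], TCP at [0.192, 0.647, 0.227] pointing down, gripper open.
Joint ranges: [-176.03, 176.03], [-82.01, 121.73], [-58.28, 71.71], [-173.87, 95.51], [-174.79, -0.11], [-173.66, 173.66]. Speed limits (degrees/s): [136.94, 136.94, 172.46, 180, 180, 180].

### API

Orientations are given as a 3x3 rotation matrix whose columns are the frame's x, y, z axes.
In Python, from rig import robot gives the robot as it stands. Calls block until the motion is done:
- robot.goto(position, orientation): joint-space move of the TCP to a pose.
- robot.servo_line(position, ori=None, speed=0.15): straight line of the TCP; ori=None keeps the orientation; speed is the mean speed in m/s.
- robot.movej(angles): joint-space move.
- robot.move_gripper(opening): opening from 0.0 (shut) to 1.0 (fully open); the grip force is fixed at half the most; returns when the fingers have stopped.
- robot.dwell(seconds).
- robot.ik(position, orientation): joint angles nearest the present ones, or None.
- robot.grab_frame(name): name is "side" or "top"; returns (picture, depth): 480x640x3 uint8, red, green, blue; 480x640 float32, m along the optical axis (not along the pixel's ray), 0 where there is no reading.
- robot.camera_info(name): a dict with "vfov" (degrees; the focal length in pixels is half the picture's height over the tangent of half this angle, whatever the lens; pixels are square), "cx", "cy" (the principal point, pixels), "view" (4x4, takes a point from world to camera coordinates). Camera axes: x right, y down, z forward; pixel columns grow to the right and rows downward; lengths in m; the calibration is good to about 2 mm. A picture is of the moment at which its call begins. camera_info takes no time and is no camera call.
A pose or a line that the arm cannot do raises robot.Unreachable and nothing moves.
- robot.job_done(): hands the job in; it is judged then, once.
Readings, each from a call of its own:
- robot.read_t(): time.
- robot.read_qpos(): joint angles.
- robot.read_qvel(): joint speeds.
- robot.read_effort(): joint torques, N m.
- robot.read_position(): TCP position.
- robot.read_tcp_rot(): TCP orientation.
- robot.read_force(): force on the tool from outside, world axes, zero at the start.
- robot.read_ft_torque(): the same for the moment, N m.
- robot.read_grip_width(): opening from 0.0 (shut) to 1.0 (fully open).
- robot.read_finger_force(): force on a finger pad.
Only numpy, scipy, OpenCV 4.12 (cv2) and the standard library are available. Lean on these libraries where they do the work, as an engineer would, in place of code of your own. Each camera call takes 0.05 s, during which the arm holds its last target. There are 200 camera calls.

## Working session

There is one attempt and no reset: what is moved stays moved. The work goes in short steps, each a Python script; the robot and the scene stay as the last script left them, time stands still between calls to the robot, and variables do not carry over. Pictures are saved under pics/ and viewed, at most 10 in all, crops included, and the job is handed in when it is done.

```bash
mkdir -p pics; ls; python3 - <<'E'
from rig import robot
import cv2,numpy as np
np.set_printoptions(precision=4,suppress=True)
for n in("side","top"):
    p,d=robot.grab_frame(n); cv2.imwrite(f"pics/{n}0.png",p[:,:,::-1]); np.save(f"{n}0.npy",d); print(n,robot.camera_info(n),(d>0).mean())
print(robot.read_t(),robot.read_tcp_rot(),robot.read_force())
E
```

```text
pics
side {'vfov': 52.50314439844955, 'cx': 325.7991723888763, 'cy': 239.9466827420267, 'view': array([[ 0.8918, -0.4525, -0.0005, -0.486 ],
       [-0.2958, -0.582 , -0.7575,  0.2   ],
       [ 0.3425,  0.6756, -0.6529,  0.9158],
       [ 0.    ,  0.    ,  0.    ,  1.    ]])} 0.9961165364583333
top {'vfov': 55.52080857319862, 'cx': 321.1628861122882, 'cy': 246.44741064217706, 'view': array([[ 0.0657, -0.9978, -0.003 , -0.0192],
       [-0.9756, -0.0636, -0.2101,  0.5721],
       [ 0.2094,  0.0167, -0.9777,  1.2075],
       [ 0.    ,  0.    ,  0.    ,  1.    ]])} 0.995791015625
0.1 [[ 0.9588 -0.2839 -0.0003]
 [-0.2839 -0.9588 -0.0015]
 [ 0.0001  0.0015 -1.    ]] [-0.3466  0.1446 -0.0044]
```

View pics/top0.png

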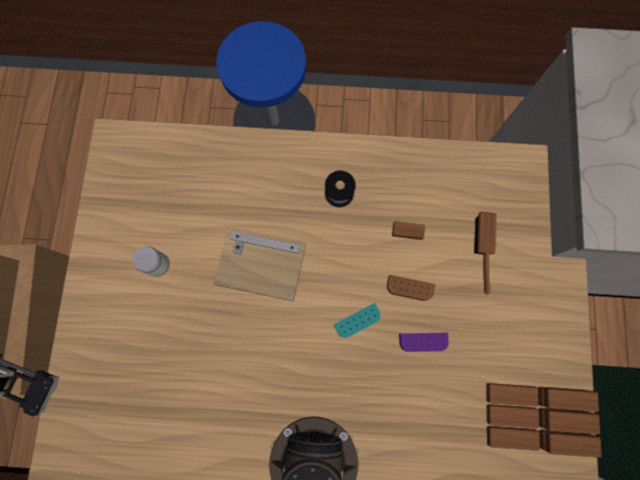

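View pics/side0.png

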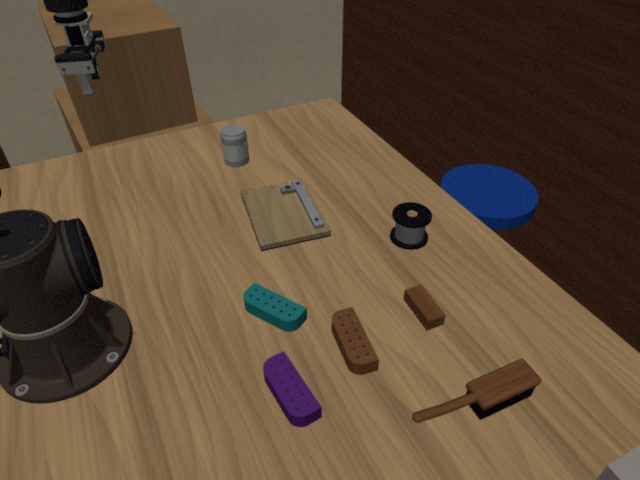

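The top view shows these candidates for the block:
- Brown drilled block at about (411,288), with rounded corners on the near side.
- Plain offcut at (408,230), no holes.
- Turquoise look-alike at (358,321).
- Purple look-alike at (424,342).
- Brown planks at (545,420).
- Brush at (486,235).

By the description I choose (411,288), which is (354,341) in the side view. The jig is at (262,265), with its fence running (232,235)-(298,248) and its stop at (238,250).

```bash
cat > h.py <<'E'
import cv2,numpy as np
from rig import robot
np.set_printoptions(precision=4,suppress=True)
def cam(n):
    c=robot.camera_info(n); return 240/np.tan(np.radians(c["vfov"]/2)),c["cx"],c["cy"],np.array(c["view"])
def rays(n,uv):
    f,cx,cy,V=cam(n); uv=np.atleast_2d(uv).astype(float)
    d=np.c_[(uv[:,0]-cx)/f,(uv[:,1]-cy)/f,np.ones(len(uv))]@V[:3,:3]
    return -V[:3,:3].T@V[:3,3],d
def plane(n,uv,z):
    o,d=rays(n,uv); return o+d*((z-o[2])/d[:,2])[:,None]
def cloud(n,D):
    v,u=np.mgrid[:480,:640]; o,d=rays(n,np.c_[u.ravel(),v.ravel()]); return (o+d*D.reshape(-1,1)).reshape(480,640,3)
def tri(uvs):  # {cam:uv} -> point, residual
    A=np.zeros((3,3));b=np.zeros(3);L=[]
    for n,uv in uvs.items():
        o,d=rays(n,uv);d=d[0]/np.linalg.norm(d[0]);P=np.eye(3)-np.outer(d,d);A+=P;b+=P@o;L.append((o,P))
    x=np.linalg.solve(A,b); return x,[np.linalg.norm(P@(x-o)) for o,P in L]
E
python3 - <<'E'
from h import *
B={"top":(375,265,75,45),"side":(320,298,70,85)}
J={"top":(205,220,110,90),"side":(230,170,110,85)}
ims={}
for n in B:
    im=cv2.imread(f"pics/{n}0.png");C=cloud(n,np.load(f"{n}0.npy"));hsv=cv2.cvtColor(im,cv2.COLOR_BGR2HSV)
    for k,R,lo in(("block",B,.020),("jig",J,.010)):
        x,y,w,h=R[n];c=C[y:y+h,x:x+w];z=c[...,2]
        print(n,k,"z hist",np.histogram(z,bins=np.arange(-.006,.06,.004))[0])
        if k=="block":
            zt=np.median(z[z>lo]);m=(abs(z-zt)<.006).astype(np.uint8)
            ct=max(cv2.findContours(m,0,1)[0],key=cv2.contourArea)[:,0]+[x,y]
            P=plane(n,ct,zt);r=cv2.minAreaRect((P[:,:2]*1000).astype(np.float32));print(zt,r,cv2.boxPoints(r))
        ims[n+k]=cv2.resize(im[y:y+h,x:x+w],(400,300 if k=="jig" else 300),interpolation=cv2.INTER_CUBIC)
cv2.imwrite("pics/crops.png",np.vstack([np.hstack([ims["topblock"],ims["topjig"]]),np.hstack([ims["sideblock"],ims["sidejig"]])]))
E
```

```text
top block z hist [ 511 1373  531   42   13    7   10   19  191  448  176    5    0    0
    0    0]
0.03185812467161331 ((477.0017395019531, -238.4836883544922), (130.91763305664062, 50.969749450683594), 82.25224304199219) [[ 442.9249 -299.9093]
 [ 493.4293 -306.7806]
 [ 511.0786 -177.0581]
 [ 460.5742 -170.1868]]
top jig z hist [ 954 2782 1256  111  197 1657 1896  356  266  291   54    3    0    0
    0    0]
side block z hist [ 255 3451  333   57   79   55   63   68  146 1340   86    0    0    0
    0    0]
0.03193406275306071 ((475.9205017089844, -241.81838989257812), (134.37083435058594, 51.51692199707031), 82.2563705444336) [[ 441.3443 -304.9204]
 [ 492.3914 -311.8618]
 [ 510.4967 -178.7164]
 [ 459.4496 -171.7749]]
side jig z hist [ 277 4077  801  108  111 1424 1914   67  223  308    6    0    0    0
    0    0]
```

View pics/crops.png

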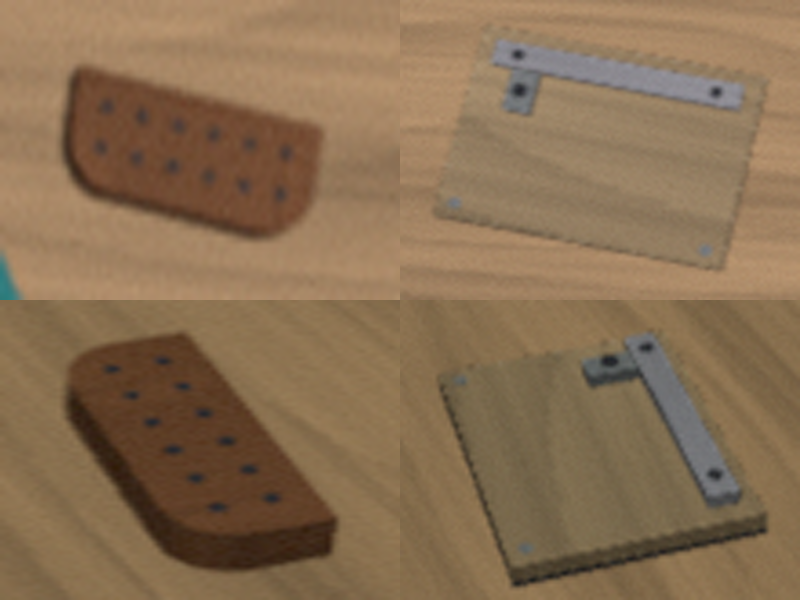

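The crops confirm the choice: it is brown, has 12 holes, and its rounded corners are on the -x side. The straight edge already faces the fence side, so no flip is needed. Next I'll measure the jig and check heights from two views.

```bash
python3 - <<'E'
from h import *
H={"h1":((394.9,280.75),(348.7,315.)),"h2":((428.6,287.8),(367.6,353.8)),"h3":((393.9,287.05),(339.6,317.5)),"h4":((427.5,294.1),(358.15,356.6)),
"fA":((237.2,236.2),(297.7,183.)),"fB":((291.9,247.6),(316.6,219.3)),"st":((237.7,247.),(287.5,187.))}
X={}
for k,(t,s) in H.items():
    X[k],r=tri({"top":t,"side":s});print(k,X[k],r[0])
print("block centre",sum(X[f"h{i}"] for i in range(1,5))/4)
J={"top":(205,220,110,90),"side":(230,170,110,85)}
for n in J:
    im=cv2.imread(f"pics/{n}0.png");C=cloud(n,np.load(f"{n}0.npy"));x,y,w,h=J[n]
    S=cv2.cvtColor(im,cv2.COLOR_BGR2HSV)[y:y+h,x:x+w,1];z=C[y:y+h,x:x+w,2]
    for zb,m in((.018,(abs(z-.018)<.006)|(z>.024)),):
        ct=max(cv2.findContours(m.astype(np.uint8),0,1)[0],key=cv2.contourArea)[:,0]+[x,y]
        r=cv2.minAreaRect((plane(n,ct,zb)[:,:2]*1000).astype(np.float32));print(n,"board",r)
    m=((S<60)&(z>.022)).astype(np.uint8); c=max(cv2.findContours(m,0,1)[0],key=cv2.contourArea)
    v,u=np.nonzero(cv2.drawContours(np.zeros_like(m),[c],-1,1,-1)); P=plane(n,np.c_[u+x,v+y],.030)[:,:2]*1000
    ctr=np.array(r[0]); a=r[2] if r[2]<45 else r[2]-90; a=np.radians(a)
    for it in range(2):
        ex=np.array([np.cos(a),np.sin(a)]);ey=np.array([-ex[1],ex[0]])
        Q=np.c_[(P-ctr)@ex,(P-ctr)@ey]
        f=Q[Q[:,0]>51]
        rr=cv2.minAreaRect(((f@np.array([ex,ey]))+ctr).astype(np.float32))
        a=np.radians((rr[2]+45)%90-45)
    s=Q[Q[:,0]<46]
    print(n,"metal px",m.sum(),"fence rect",rr,"in board frame x med",np.median(f[:,0]),"x range",np.percentile(f[:,0],[1,99]),"y",np.percentile(f[:,1],[1,99]),"stop x,y range",s.min(0),s.max(0),"yaw",np.degrees(a))
E
```

```text
h1 [ 0.4948 -0.1943  0.0295] 0.0008172453608794398
h2 [ 0.481  -0.2887  0.0304] 0.0008012970831145584
h3 [ 0.4766 -0.192   0.0296] 0.0005072047607392597
h4 [ 0.4632 -0.286   0.03  ] 0.000792562611692331
fA [0.594  0.261  0.0286] 0.0006995455580486878
fB [0.5712 0.1018 0.0277] 0.0007804825074032874
st [0.5627 0.2563 0.0286] 0.0008182405777386369
block centre [ 0.4789 -0.2402  0.0299]
top board ((520.7816162109375, 187.96286010742188), (233.18992614746094, 171.94378662109375), 81.98464965820312)
top metal px 664 fence rect ((582.3401489257812, 180.67654418945312), (199.81788635253906, 21.920711517333984), 81.97753143310547) in board frame x med 61.78523448046353 x range [51.1523 72.287 ] y [-96.9394  99.1844] stop x,y range [12.3861 61.2112] [45.8358 83.61  ] yaw -8.022468566894531
side board ((519.68505859375, 186.17623901367188), (240.55406188964844, 171.00430297851562), 82.03581237792969)
side metal px 581 fence rect ((580.3347778320312, 174.23915100097656), (208.927001953125, 21.427364349365234), 81.9627685546875) in board frame x med 61.571066847310696 x range [51.296  72.2532] y [-105.5844   98.8958] stop x,y range [12.4339 49.7143] [45.4447 83.7158] yaw -8.0372314453125
```

```bash
cat >> h.py <<'E'
def ori(yaw,s):
    a=np.radians(yaw); y=s*np.array([np.cos(a),np.sin(a),0]); z=np.array([0,0,-1.]); return np.c_[np.cross(y,z),y,z]
E
python3 - <<'E'
from h import *
for s in(1,-1):
    for p in((.4775,-.2395,.15),(.5446,.1796,.12)): print(s,robot.ik(p,ori(-7.9,s)))
s=min((1,-1),key=lambda s:abs(np.array(robot.ik((.4775,-.2395,.15),ori(-7.8,s)))[5]))
print(s); O=ori(-7.8,s)
robot.goto((.4775,-.2395,.15),O)
robot.servo_line((.4775,-.2395,.03),speed=.12)
robot.servo_line((.4775,-.2395,.016),speed=.03)
print(robot.read_t(),robot.read_position(),robot.read_force())
robot.move_gripper(0.0); print(robot.read_t(),robot.read_grip_width(),robot.read_finger_force(),robot.read_force())
robot.servo_line((.4775,-.2395,.12),speed=.1); robot.dwell(.3)
print(robot.read_t(),robot.read_grip_width(),robot.read_finger_force(),robot.read_force(),robot.read_ft_torque(),robot.read_position())
p,d=robot.grab_frame("side"); cv2.imwrite("pics/s1.png",p[:,:,::-1][200:,200:600]); np.save("side1.npy",d)
E
```

```text
1 None
1 [ 37.7918  16.3576 -20.4887   0.     -53.1536 134.3082]
-1 [ -5.5955  11.0724 -23.2141   0.     -55.7135  -2.3045]
-1 [ 37.7918  16.3576 -20.4887   0.     -53.1536 -45.6918]Traceback (most recent call last):
  File "<stdin>", line 4, in <module>
  File "<stdin>", line 4, in <lambda>
IndexError: too many indices for array: array is 0-dimensional, but 1 were indexed
```

```bash
python3 - <<'E'
from h import *
O=ori(-7.8,-1)
robot.goto((.4775,-.2395,.15),O)
robot.servo_line((.4775,-.2395,.03),speed=.12)
robot.servo_line((.4775,-.2395,.016),speed=.03)
print(robot.read_t(),robot.read_position(),robot.read_force())
robot.move_gripper(0.0); print(robot.read_t(),robot.read_grip_width(),robot.read_finger_force(),robot.read_force())
robot.servo_line((.4775,-.2395,.12),speed=.1); robot.dwell(.3)
print(robot.read_t(),robot.read_grip_width(),robot.read_finger_force(),robot.read_force(),robot.read_ft_torque(),robot.read_position())
p,d=robot.grab_frame("side"); cv2.imwrite("pics/s1.png",p[:,:,::-1][200:,200:600]); np.save("side1.npy",d)
E
```

```text
5.1333 [ 0.4774 -0.2395  0.0159] [ 0.5576 -0.1241  0.4055]
5.8333 0.5664422349717303 29.997251629829407 [ 0.5195 -0.1614  0.4237]
7.325 0.5677790332919047 29.99716579914093 [ 0.2413 -0.5206 -1.4553] [ 0.1118 -0.0782  0.0374] [ 0.4773 -0.2395  0.1196]
```

View pics/s1.png

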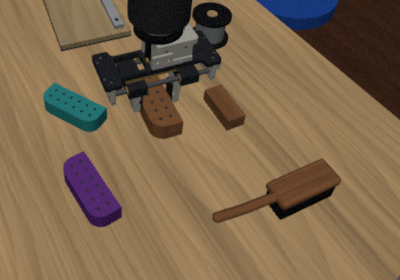

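The side view shows the block gripped level at mid-length, at about (360,310) in the full frame, and clear of everything. I'll carry it to the jig and seat it with guarded moves.

```bash
cat >> h.py <<'E'
JY=-8.0; _a=np.radians(JY); EX=np.array([np.cos(_a),np.sin(_a),0]); EY=np.array([-EX[1],EX[0],0]); EZ=np.array([0,0,1.])
def guard(p,d,step,fmax,bias,lim,ax):
    """step along d until the reaction against it along ax grows past fmax"""
    p=np.array(p,float);n=0
    while n*step<lim:
        p=p+d*step;n+=1;robot.servo_line(p,speed=.02);robot.dwell(.06)
        f=np.array(robot.read_force())-bias
        if -f@ax>fmax: break
    robot.dwell(.1);f=np.array(robot.read_force())-bias
    print("t",round(robot.read_t(),2),"moved",n*step,"F(x,y,z jig)",np.array([f@EX,f@EY,f[2]]),"cmd",p,"pos",np.array(robot.read_position()),"finger",robot.read_finger_force());return p
E
python3 - <<'E'
from h import *
O=ori(JY,-1); seat=np.array([.5446,.1796,.034])
p=seat-.006*EX-.009*EY
robot.goto(p+[0,0,.08],O); robot.servo_line(p+[0,0,.006],speed=.1); robot.dwell(.3)
b=np.array(robot.read_force()); print(robot.read_t(),b); np.save("bias.npy",b)
p=guard(p+[0,0,.006],-EZ,.0007,2,b,.012,-EZ)
p=guard(p,EY,.001,3,b,.016,EY)
p=guard(p,EX,.001,4,b,.013,EX)
np.save("p.npy",p)
im,d=robot.grab_frame("top"); cv2.imwrite("pics/t2.png",cv2.resize(im[200:320,180:340,::-1],(640,480)))
im,d=robot.grab_frame("side"); cv2.imwrite("pics/s2.png",cv2.resize(im[150:270,210:370,::-1],(640,480)))
E
```

```text
10.1 [ 0.1509  0.042  -1.7489]
t 12.97 moved 0.0063 F(x,y,z jig) [-2.2082 -0.1203  5.6742] cmd [0.5374 0.1715 0.0337] pos [0.5376 0.1716 0.0341] finger 29.99806523323059
t 16.47 moved 0.011 F(x,y,z jig) [-0.1822 -2.5569  7.7023] cmd [0.5389 0.1824 0.0337] pos [0.5391 0.182  0.0341] finger 29.999592304229736
t 19.03 moved 0.008 F(x,y,z jig) [-4.2619 -1.6843 11.588 ] cmd [0.5469 0.1813 0.0337] pos [0.5462 0.1809 0.0341] finger 29.998115301132202
```

View pics/s2.png

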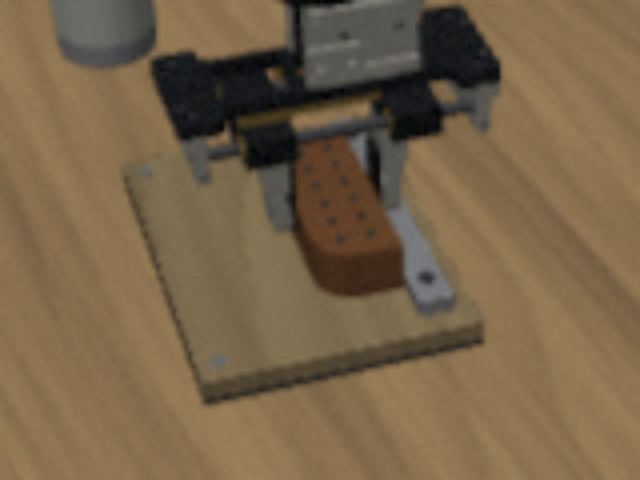

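The side view shows the block on the board, its straight edge at the fence around (395,230), with the finger just above the fence. I'll build up the push and check that the stop contact is real.

```bash
python3 - <<'E'
from h import *
b=np.load("bias.npy");p=np.load("p.npy")
p=guard(p,EY,.0005,6,b,.003,EY)
p=guard(p,EX,.0004,13.5,b,.005,EX)
p=guard(p,-EZ,.0003,13.5,b,.004,-EZ)
np.save("p.npy",p)
im,d=robot.grab_frame("top"); cv2.imwrite("pics/t3.png",cv2.resize(im[200:320,180:340,::-1],(800,600),interpolation=cv2.INTER_CUBIC))
E
```

```text
t 19.85 moved 0.001 F(x,y,z jig) [-3.8433 -6.2378 11.6393] cmd [0.547  0.1823 0.0337] pos [0.5462 0.181  0.0341] finger 29.99881535768509
t 21.49 moved 0.002 F(x,y,z jig) [-14.8548  -2.2207  18.7496] cmd [0.549  0.182  0.0337] pos [0.5462 0.1809 0.0341] finger 30.00412255525589
t 21.9 moved 0.0003 F(x,y,z jig) [-14.6705  -2.74    22.2077] cmd [0.549  0.182  0.0334] pos [0.5462 0.1809 0.034 ] finger 30.01342624425888
```

View pics/t3.png

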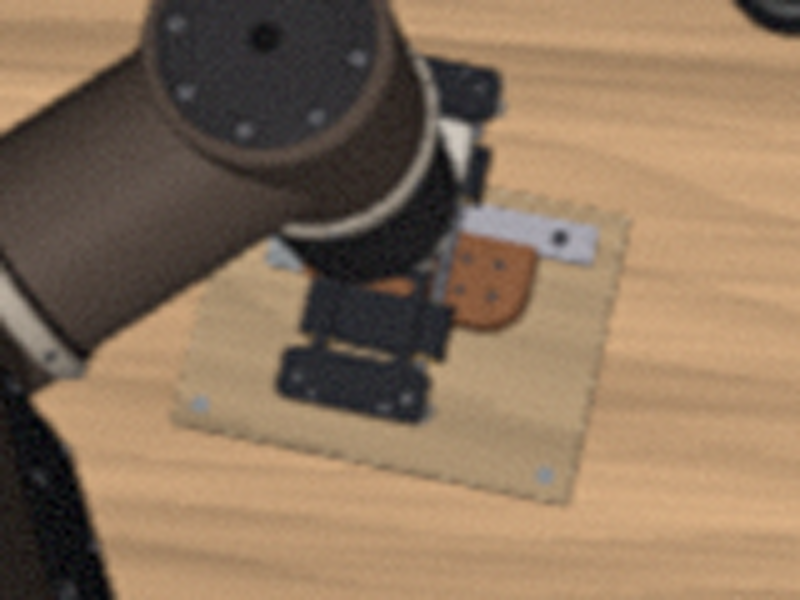

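The top view shows the straight edge tight along the fence at (460-535, 240), with the free end at about (537,250). I'll ease the down force to about 15 N, check the end position, and watch for steadiness.

```bash
python3 - <<'E'
from h import *
b=np.load("bias.npy");p=np.load("p.npy")
for i in range(6):
    f=np.array(robot.read_force())-b
    if f[2]<16.5: break
    p=p+EZ*.0002; robot.servo_line(p,speed=.02); robot.dwell(.15)
for i in range(3):
    robot.dwell(.4); f=np.array(robot.read_force())-b; print(robot.read_t(),f@EX,f@EY,f[2],np.array(robot.read_position()),robot.read_ft_torque())
R=np.array(robot.read_tcp_rot()); print("tool y vs fence deg",np.degrees(np.arcsin(R[:,1]@EY)),"tilt",R[:,2])
q=plane("top",(180+537/5,200+250/5),.05)[0]-[.5205,.188,0]; print("free end in jig",q@EX*1e3,q@EY*1e3,"(want y -70)")
E
```

```text
23.95 -11.926573971122298 -2.2257975342931084 15.020822338055993 [0.5462 0.1809 0.034 ] [-0.0714  4.2035  0.2939]
24.35 -12.185727575489574 -2.4084921344855026 13.932347781742365 [0.5462 0.1809 0.034 ] [-0.0493  4.2005  0.2471]
24.75 -11.808756421541714 -2.8842117888276015 14.59587188652555 [0.5462 0.1809 0.0341] [-0.0989  4.1673  0.2674]
tool y vs fence deg 0.005968637455331036 tilt [-0.0044 -0.0021 -1.    ]
free end in jig 47.774127377563 -69.85155040346183 (want y -70)
```

```bash
python3 - <<'E'
from h import *
b=np.load("bias.npy");p=np.array(robot.read_position())
E
python3 - <<'E'
from h import *
b=np.load("bias.npy");p=np.load("p.npy")
# last command = p + k*0.2 mm; k recovered from the steps taken above (time 0.15 s dwell each)
for k in (4,):
    c=p+EZ*.0002*k+EX*.0006
robot.servo_line(c,speed=.01)
for i in range(2):
    robot.dwell(.6); f=np.array(robot.read_force())-b; print(robot.read_t(),f@EX,f@EY,f[2],robot.read_position(),robot.read_finger_force())
E
```

```text
25.6 -14.681282145507138 -1.9059994848335264 16.335888422507303 [0.5463 0.1809 0.0341] 30.010801255702972
26.2 -15.438956716805032 -1.4578087982002492 16.613323543517584 [0.5463 0.1809 0.034 ] 30.01076728105545
```

Steady at about 15 N towards the fence and 16 N down, with the pose not moving, so I'm handing it in.

```bash
python3 -c "
from rig import robot
print(robot.job_done(),robot.read_t())"
```

```text
the job is handed in; nothing more can be done
the job is handed in; nothing more can be done
```

The block is on the jig, holes up, against the fence and stop, and I handed the job in with the gripper still pushing: about 15 N towards the fence and 16 N down, at about 26 s of the 45 s; no pass/fail result came back.

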